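# Mount the optical flat in its cell and screw the retaining ring down snug

## Robot

A 6-joint arm with a two-finger parallel gripper is mounted at the origin on a cart in front of the work surface, level with it; the furniture and walls round the work are solid. World frame = base frame: x ahead of the robot, y to its left, z up, the work surface at z = 0. Lengths are in m, angles in rad, forces in N, time in s.
With the tool pointing down it reaches from about 0.3 to 0.775 m from the base axis. Payload 14.6 kg.
Tool frame: the origin (TCP) lies on the centre line of the jaws, within the pads' length; the fingertips stand ctrl.tcp_to_tips ahead of it and the grasp point (between the pads) lies 2 mm behind it (ctrl.tcp_to_tips is the distance from the TCP to the fingertips, in m); z points along the fingers, y is the line along which they close (so a half turn about z gives the same grasp; the last joint's range is limited). The gripper opens to 94 mm and grips with 3 to 60 N. Pads are 16 mm wide; open, the fingers measure 119 mm over their backs; the gripper's body (75 mm by 177 mm) begins 78 mm behind the grasp point.
Start: joints at [1.178, 0.3, 1.521, -0, 1.321, -0.067], TCP at [0.176, 0.521, 0.222] pointing down, gripper open.
Joint ranges: [-3.03, 3.03], [-0.79, 2.21], [0.23, 2.52], [-1.04, 4.18], [0, 3.07], [-2.55, 2.55]. Speed limits (rad/s): [2.22, 2.22, 2.57, 3.14, 3.14, 3.14].

## Interface

Orientations are given as [roll, pitch, yaw] about the fixed x, y, z axes, in that order (R = Rz(yaw) Ry(pitch) Rx(roll)).
In Python, from station import telemetry, viewer, hand_in, ctrl gives the robot as it stands.
- The arm moves only by the tool step_arm, never from a script. Its argument "plan" is a list of rows, each an object of numbers: "dx", "dy", "dz": the shift along the tool's x, y, z scaled (see below); "rx", "ry", "rz": the turn, a rotation vector about the tool's x, y, z scaled (see below); "claw": the closure, from 0 (fully open) to 1 (shut). In form: [{"dx": .., "dy": .., "dz": .., "rx": .., "ry": .., "rz": .., "claw": ..}, ...]. A call has 1 to 10 rows; each row shifts and turns the commanded pose from where the row before left it, along the tool's axes as they then stand; what a row does not reach is not made up. The controller multiplies each number of a shift by 0.1 m and each number of a turn by 90 degrees. A row lasts 1/10 s, in which the tool goes at most 50 mm and 8.59 degrees, less where a joint would pass 70% of its speed; a pose out of reach is approached as far as the arm can. A call with a number of a shift or a turn outside -1 to 1 is refused whole. A call with a gripper value outside its range is refused whole. The fingers move at their own pace and stop on an object; "grip_force" is the grip in N (left out, the last holds). Time passes only in rows, so rows that do not move let the fingers close. It gives the time, the measured TCP pose, the force, the opening and the grip force at its end, in the units of the state.
- telemetry.get_obs(): the state, without advancing time (a new reading comes with each control period).
- viewer.camera(name): name is "scene" or "side" or "wrist"; returns a dict with "img" (384x512x3 uint8, red, green, blue), "z_map" (384x512 float32, m along the optical axis (not along the pixel's ray), 0 where there is no reading), "fx", "fy", "cx", "cy" (pixels), "R" (3x3) and "t" (3): a world point X has camera coordinates R X + t; the wrist camera has in their place "tool_from_camera" (4x4, takes a point from camera to tool coordinates, whose origin is the TCP and whose axes are the flange's). Camera axes: x right, y down, z forward; pixel columns grow to the right and rows downward; lengths in m; the calibration is good to about 2 mm. The wrist camera is an equidistant fisheye: a pixel r from the principal point sees the ray r / f radians off the axis. A picture is of the moment at which its call begins: read the wrist's pose just before it.
- hand_in(): hands the job in; it is judged then, once.
Trained networks look in a picture, given as the dict that the camera call returned (one of the last four; its "shot" number tells which), for a name from the list of things; names that differ only in an ending like _2 or _b are one class to them, and where a whole thing is asked for, a point or a joint stands for the part that bears it (a point fixed in the world has none). Each returns a list of dicts, best first, with "score" (0 to 1); they miss things now and then, are a little off and sometimes report something else, mostly with a low value. They report only what shows in the picture. A call takes as long as a camera call. They do not tell look-alikes from the thing itself.
- viewer.recognise(target, picture): "rect" ([left, top, right, bottom] in pixels, round what is visible of it).
The state is a dict: "time_s": time; "qpos": joint angles; "joint_vel": joint speeds; "tau": joint torques, N m; "ee_pos": TCP position; "eef_rot": TCP orientation; "force": force on the tool from outside, world axes, zero at the start; "moment": the same for the moment, N m; "grip_width": finger opening in m; "grip_force": force on a finger pad.
Only numpy, scipy, OpenCV 4.12 (cv2) and the standard library are available. Lean on these libraries where they do the work, as an engineer would, in place of code of your own. Each camera call takes 0.05 s, during which the arm holds its last target. There are 200 camera calls.

## Task

Mount the optical flat: lift the glass disc off its pad, lower it gently into the bore of the steel cell until it lies fully home, then set the knurled retaining ring over it and screw it down clockwise until it is snug, finger-tight, so that the glass is held firmly but not strained. Do not force the glass or the thread at any time, and leave the other things where they are.

Things in the scene. Friction and masses are not known exactly. Their poses are not given: they have to be found in the camera images.
- flat_center (a point): Centre of the optical flat: a clear glass disc, 38 mm in diameter, 14 mm thick, frosted edge, 50 g. It starts lying on a round grey pad 76 mm in diameter and 4 mm thick; z is the disc's axis. Grip it across its edge on the upper 7 mm, so that the fingertips stay above the cell's rim when it is seated.
- cell_mouth (a point): Centre of the cell's mouth, level with its rim, 31 mm above the plate; z up. The cell is a dark steel socket 48 mm in diameter on a round base 84 mm in diameter and 10 mm high that stands fast on the plate. Bore 39.6 mm in diameter; rim bevelled 2 mm at 45 degrees inside and outside.
- cell_seat (a point): Centre of the seat in the bore, nominally 6 mm below the mouth: a rubber ring, springy (30 N per mm), on a brass depth stop. The stop is set differently each time, so the true seat is up to 1.1 mm higher or lower than this point. Seated, the glass stands 8 mm (6.9 to 9.1) above the rim.
- thread_gap (a point): Middle of one of three gaps in the cell's outside thread, on the cell's +x axis, 25.5 mm out, 7 mm below the mouth; two more at 120 degrees. A white line on the base marks each. Gaps are 32 degrees wide. The three ridges between them (27 mm outer radius, 3 mm thick, tops 4 mm below the mouth at most) come down 3 mm per radian going clockwise from above.
- ring_grip (a point): On the axis of the retaining ring, half-way up its knurled collar, 28.5 mm above its lower edge; z up. Stepped aluminium ring, open in the middle, 34 mm high, 120 g, standing right way up: skirt 62 mm in diameter and 23 mm high, on it the collar to grip, 48 mm in diameter, 11 mm high. Clockwise tightens.
- ring_lug (a point): One of three lugs inside the skirt, 26.5 mm from the axis on the ring's +x, 2 mm above its lower edge; two more at 120 degrees; a dark line on the shoulder marks each. Each is 16 degrees wide. Over the gaps (within 8 degrees) the ring drops until its lip rests on the glass and ring_grip is 16.5 mm (15.4 to 17.6) above cell_mouth; on the ridges it stops 2 to 8 mm higher.
- ring_lip (a point): On the ring's axis, level with its inward lip's underside, 20 mm above the lower edge. Kept lightly down on the glass, the ring turns freely from mid-gap for 0.4 to 1.2 rad; then the thread bites and draws ring and hand down: per radian 80 N more on the glass and, while turning, 2.9 N m (2.3 to 3.5) of torque. Snug: 8 to 25 N, best 0.2 rad past first bite. It holds when let go.
- loupe: Black eye loupe, 36 mm in diameter, 28 mm high, a bystander; origin at the centre of its underside.
- milled_block: Milled aluminium block with two bores, 50 x 16 x 40 mm, a bystander; origin at the centre of its underside.
- steel_ring: Steel setting ring, 33 mm in diameter, 20 mm high, a bystander; origin at the centre of its underside.
- alu_disc: Turned aluminium disc with a bolt circle, 90 mm in diameter, 22 mm high, a bystander; origin at the centre of its underside.
Things that resemble listed ones, but are neither listed nor needed, are in the scene too. Leave any pink look-alike of the part that bears flat_center alone.

How it is judged:
By the outcome, as a careful person would: the job done as asked, in the order asked, and still so for the second after the job is handed in, with the robot touching nothing.
It also fails if it takes over 64 s, if anything falls off the work surface, if the arm or the gripper's body presses on something with over 40 N, if the wrist force passes 120 N, or if a joint passes its speed limit or range.

## Working session

There is one attempt and no reset: what is moved stays moved. The work goes in short steps, Python scripts to look and compute and a tool call to move; the robot and the scene stay as the last step left them, time stands still between calls to the robot, and variables do not carry over. Pictures are saved under pics/ and viewed, at most 11 in all, crops included, and the job is handed in when it is done.

Besides the shell and the picture viewer there is one more tool, called after ">>>" by a JSON object that holds its "op" and its "data". step_arm: Moves the arm, as the interface text tells. Shifts and turns lie within -1 to 1; 1 stands for 0.1 m of shift or 90 degrees of turn. Its arguments: {"type":"object","properties":{"plan":{"type":"array"},"grip_force":{"type":"number"}},"required":["plan"]}

```bash
mkdir -p pics; ls
cat > h.py <<'E'
import numpy as np,cv2
from station import telemetry,viewer,hand_in,ctrl
def world(p,u,v,z=None):
    z=p["z_map"][int(v),int(u)] if z is None else z
    c=np.array([(u-p["cx"])/p["fx"]*z,(v-p["cy"])/p["fy"]*z,z])
    return p["R"].T@(c-p["t"])
def onplane(p,u,v,h):
    d=p["R"].T@np.array([(u-p["cx"])/p["fx"],(v-p["cy"])/p["fy"],1]); o=-p["R"].T@p["t"]
    return o+d*(h-o[2])/d[2]
def save(n,img,s=1): cv2.imwrite(f"pics/{n}.png",cv2.resize(img,None,fx=s,fy=s)[:,:,::-1])
E
python3 - <<'E'
from h import *
o=telemetry.get_obs();print(o["ee_pos"],o["eef_rot"],o["grip_width"],ctrl.tcp_to_tips)
for c in("scene","side"):
    p=viewer.camera(c);save(c,p["img"],1.5)
    print(c,-p["R"].T@p["t"])
    for t in("flat_center","cell_mouth","ring_grip","loupe","steel_ring","alu_disc","milled_block"):
        for r in viewer.recognise(t,p)[:4]:
            b=r["rect"];u,v=(b[0]+b[2])/2,(b[1]+b[3])/2
            print(t,round(r["score"],2),np.round(b),np.round(world(p,u,v),3))
E
```

```text
pics
[0.17592425 0.52083926 0.22188402] [-3.14042781e+00 -8.73758354e-05  2.81584286e+00] 0.09434294732727189 0.017
scene [ 0.05054157 -0.41067084  0.59017705]
flat_center 0.6 [196. 208. 216. 228.] [0.434 0.156 0.013]
flat_center 0.59 [183. 178. 200. 193.] [0.472 0.256 0.018]
cell_mouth 0.57 [239. 178. 283. 204.] [0.567 0.143 0.022]
cell_mouth 0.3 [216. 220. 251. 253.] [0.427 0.062 0.034]
ring_grip 0.59 [216. 220. 252. 257.] [0.426 0.059 0.033]
ring_grip 0.42 [234. 138. 271. 166.] [0.653 0.268 0.021]
ring_grip 0.19 [239. 176. 283. 206.] [0.567 0.142 0.022]
loupe 0.88 [161. 218. 177. 239.] [0.358 0.167 0.023]
steel_ring 0.61 [278. 256. 314. 286.] [ 0.457 -0.066  0.028]
steel_ring 0.55 [297. 205. 317. 223.] [0.589 0.032 0.017]
steel_ring 0.54 [237. 175. 284. 202.] [0.565 0.142 0.029]
alu_disc 0.68 [234. 136. 271. 166.] [0.659 0.274 0.02 ]
milled_block 0.88 [284. 254. 316. 287.] [ 0.459 -0.072  0.031]
side [ 0.19900025 -0.53961918  0.4938066 ]
flat_center 0.71 [211. 204. 224. 218.] [0.437 0.155 0.013]
flat_center 0.68 [254. 187. 291. 215.] [0.575 0.13  0.017]
cell_mouth 0.57 [255. 185. 285. 210.] [0.572 0.137 0.025]
ring_grip 0.68 [224. 216. 249. 242.] [0.441 0.049 0.027]
loupe 0.58 [181. 204. 195. 225.] [0.366 0.163 0.019]
loupe 0.24 [254. 189. 287. 210.] [0.57  0.13  0.022]
steel_ring 0.76 [292. 207. 311. 225.] [0.608 0.044 0.013]
steel_ring 0.15 [253. 189. 288. 209.] [0.57  0.131 0.023]
alu_disc 0.76 [259. 164. 292. 184.] [0.653 0.253 0.019]
milled_block 0.69 [260. 247. 285. 274.] [ 0.462 -0.076  0.027]
milled_block 0.16 [180. 204. 197. 226.] [0.367 0.163 0.019]
```

View pics/scene.png

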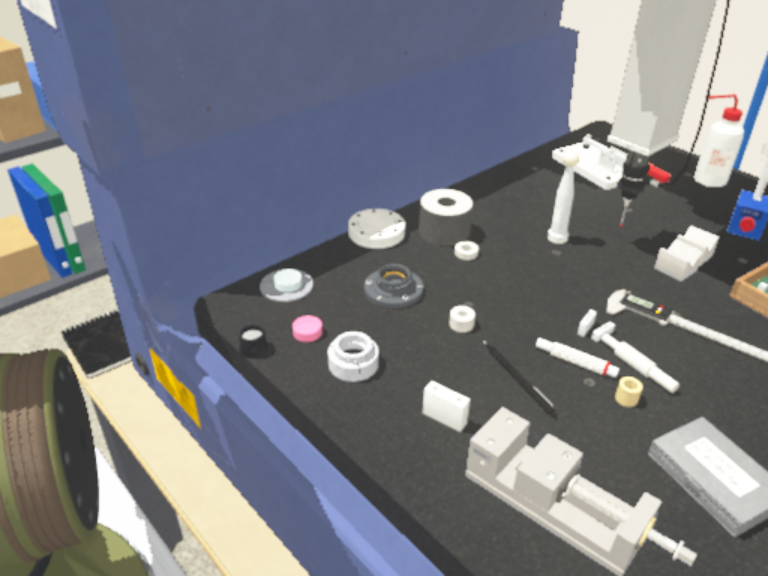

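Candidates (1.5x picture): clear glass on the grey pad (287,281); pink look-alike (307,328) must be left; also white rings at (462,318) and (466,250). Cell (394,283), ring (353,355). Checking the walls and a close crop.

Run:
```python
from h import *
H=np.full((26,30),np.nan)
ims=[]
for c,b in(("scene",(165,120,300,265)),("side",(170,150,305,250))):
    p=viewer.camera(c)
    ims.append(cv2.resize(p["img"][b[1]:b[3],b[0]:b[2]],(390,400),interpolation=2))
    v,u=np.mgrid[0:384,0:512];z=p["z_map"];m=z>0
    X=np.stack([(u-p["cx"])/p["fx"]*z,(v-p["cy"])/p["fy"]*z,z],-1)[m]
    W=(X-p["t"])@p["R"]
    for w in W:
        i=int(w[0]//.04);j=int((w[1]+.4)//.04)
        if 0<=i<26 and 0<=j<30 and w[2]<1.2:H[i,j]=np.nanmax([H[i,j],w[2]])
save("crop",np.hstack(ims))
print("cols y=",-.4,"..; rows x from 0, cm")
for i in range(26):print("%.2f"%(i*.04)," ".join("  ." if np.isnan(h) else "%3d"%round(h*100) for h in H[i]))
```

```text
cols y= -0.4 ..; rows x from 0, cm
0.00   .   .   .   .   .   .   1  23  19   .   .   .   .   .   .   .   .   .   .   .   .   .   .   .   .   .   .   .   .   .
0.04   .   .   .   .   .   .   1  27  29  29  11   .   0   0   .   .   .   .   .   .   .   . -93 -93 -92 -92 -93 -92 -93 -92
0.08   .   .   .   .   .   .   0  27  29  29  28   4   2   0   .   .   .   .   .  47  47  34 -92 -92 -92 -92 -92 -92 -92 -92
0.12   .   .   .   .   .   0   0   0   0  27  27   0   0   0   .   .   .   .   .  47  46  39  45  44 -92 -93 -92 -92 -92 -92
0.16   .   .   .   .   .   .   .   .   .   .   .   .   .   .   .   .   .   .   .  47  47  45  46  37  33 -92 -93 -92 -92 -92
0.20   .   .   .   .   .   .   .   .   . -28 -28 -29 -27 -27 -27 -27 -27 -27 -27 -27  47  47  47  44  35 -27 -27 -92 -92 -92
0.24   .   .   .   .   .   .   .   . -27 -27 -27 -27 -27 -27 -27 -27 -27 -27 -27 -27 -27 -27  46 -27 -26 -26 -26 -26 -26 -92
0.28   .   .   .   .   .   .   . -10 -10 -10 -10 -10 -10 -10 -10 -10 -10 -10  -9   1  46  46  46  46  46 -26 -26 -26 -26   .
0.32   .   .   .   0   0   0   0   0   0   0   0   0   0   0   3 
[... 1484 characters left out ...]
  0   0   0   0   0   0   .   .  -2  46  45   .   .   .   .   .   .   .   .
0.84   .   .   1   1   1   1   0   0   0   0   0  15  15   0   0   0   0   0   0  -1  45  45   .   .   .   .   .   .   .   .
0.88   .   .   0   0   0   0   0   4   4  47  47  46  15   0   0   0   0   0   0  -2  45  29   .   .   .   .   .   .   .   .
0.92   .   .   .   3   3   3   0   4  37  47  16  12   0   0   0   0   0   0   0  -2  45  28   .   .   .   .   .   .   .   .
0.96   .   .   .   .   2   3   0   4   4  46   0   0   0   0   0   0   0   0   0  -2  45  45   .   .   .   .   .   .   .   .
1.00   .   .   .   .   2   3  21  20   4   0   0   0   0   0   0   0   0   0   0  -2  45  27   .   .   .   .   .   .   .   .
```

View pics/crop.png

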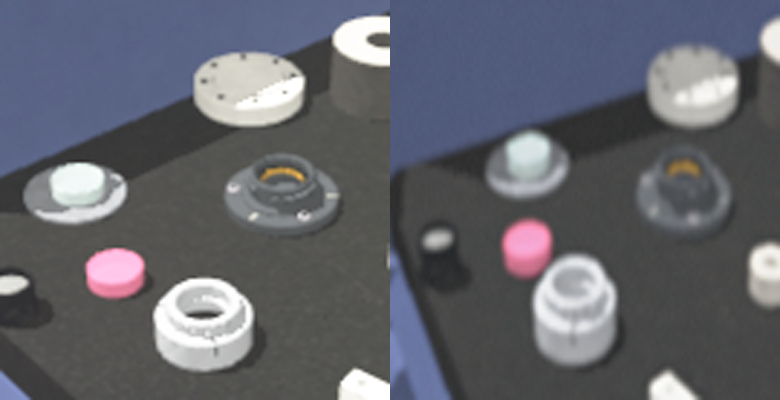

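View pics/side.png

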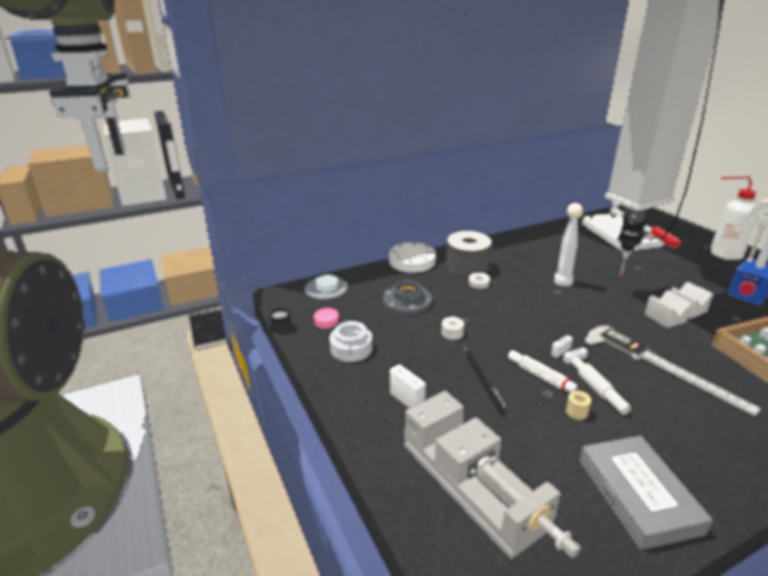

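The crop confirms it: the clear glass on the grey pad (scene 191,186) is the right one; the pink disc is separate. The tool starts outside a blue wall (corner near x 0.3, y 0.4), so I retract first.

>>> {"op": "step_arm", "data": {"plan": [{"dy":-0.3},{"dy":-0.3},{"dy":-0.3},{"dy":-0.3},{"dy":-0.3},{"dy":-0.3},{"dy":-0.2},{"dy":0}]}}

```text
$.plan[0]: bad value
```

>>> {"op": "step_arm", "data": {"plan": [{"dx":0,"dy":-0.3,"dz":0,"rx":0,"ry":0,"rz":0,"claw":0},{"dx":0,"dy":-0.3,"dz":0,"rx":0,"ry":0,"rz":0,"claw":0},{"dx":0,"dy":-0.3,"dz":0,"rx":0,"ry":0,"rz":0,"claw":0},{"dx":0,"dy":-0.3,"dz":0,"rx":0,"ry":0,"rz":0,"claw":0},{"dx":0,"dy":-0.3,"dz":0,"rx":0,"ry":0,"rz":0,"claw":0},{"dx":0,"dy":-0.3,"dz":0,"rx":0,"ry":0,"rz":0,"claw":0},{"dx":0,"dy":-0.2,"dz":0,"rx":0,"ry":0,"rz":0,"claw":0}]}}

```text
time_s: 1.6
ee_pos: [0.1115, 0.3302, 0.2225]
eef_rot: [3.141, 0.0, 2.816]
force: [0.2, 0.6, 1.1]
grip_width: 0.094
grip_force: 0.0
```

>>> {"op": "step_arm", "data": {"plan": [{"dx":-0.437,"dy":-0.027,"dz":0,"rx":0,"ry":0,"rz":0.08,"claw":0},{"dx":-0.437,"dy":-0.027,"dz":0,"rx":0,"ry":0,"rz":0.08,"claw":0},{"dx":-0.437,"dy":-0.027,"dz":0,"rx":0,"ry":0,"rz":0.08,"claw":0},{"dx":-0.437,"dy":-0.027,"dz":0,"rx":0,"ry":0,"rz":0.08,"claw":0},{"dx":-0.437,"dy":-0.027,"dz":0,"rx":0,"ry":0,"rz":0.08,"claw":0},{"dx":-0.437,"dy":-0.027,"dz":0,"rx":0,"ry":0,"rz":0.08,"claw":0},{"dx":0,"dy":0,"dz":0,"rx":0,"ry":0,"rz":0,"claw":0}]}}

```text
time_s: 2.3
ee_pos: [0.31, 0.1625, 0.2225]
eef_rot: [3.141, 0.001, 2.051]
force: [-1.1, 0.4, 0.4]
grip_width: 0.0939
grip_force: 0.0
```

>>> {"op": "step_arm", "data": {"plan": [{"dx":-0.185,"dy":0.355,"dz":0,"rx":0,"ry":0,"rz":0,"claw":0},{"dx":-0.185,"dy":0.355,"dz":0,"rx":0,"ry":0,"rz":0,"claw":0},{"dx":-0.185,"dy":0.355,"dz":0,"rx":0,"ry":0,"rz":0,"claw":0},{"dx":-0.185,"dy":0.355,"dz":0,"rx":0,"ry":0,"rz":0,"claw":0},{"dx":0,"dy":0,"dz":0,"rx":0,"ry":0,"rz":0,"claw":0}]}}

```text
time_s: 2.8
ee_pos: [0.4706, 0.168, 0.2212]
eef_rot: [-3.14, -0.0, 2.062]
force: [0.2, 0.8, 0.5]
grip_width: 0.0938
grip_force: 0.0
```

```bash
cat >> h.py <<'E'
from scipy.spatial.transform import Rotation as Ro
def wpose():
    o=telemetry.get_obs(); T=np.eye(4);T[:3,:3]=Ro.from_euler("xyz",o["eef_rot"]).as_matrix();T[:3,3]=o["ee_pos"];return o,T
def wshot():
    o,T=wpose();p=viewer.camera("wrist");p["T"]=T@p["tool_from_camera"];return p
def wray(p,u,v):
    a=np.hypot(u-p["cx"],v-p["cy"]);th=a/p["fx"];s=np.sin(th)/max(a,1e-9)
    return p["T"][:3,:3]@np.array([(u-p["cx"])*s,(v-p["cy"])*s,np.cos(th)])
def wplane(p,u,v,h):
    d=wray(p,u,v);o=p["T"][:3,3];return o+d*(h-o[2])/d[2]
def rect(p,x0,y0,size,h,n=400):
    "top-down orthophoto at height h: column=+x, row down=-y"
    g=(np.arange(n)+.5)/n*size-size/2
    X,Y=np.meshgrid(x0+g,y0-g);P=np.stack([X,Y,np.full_like(X,h)],-1)-p["T"][:3,3]
    C=P@p["T"][:3,:3];r=np.hypot(C[...,0],C[...,1]);th=np.arctan2(r,C[...,2])
    k=p["fx"]*th/np.maximum(r,1e-9)
    return cv2.remap(p["img"],(C[...,0]*k+p["cx"]).astype(np.float32),(C[...,1]*k+p["cy"]).astype(np.float32),1)
def move(dx,dy,yaw=None):
    "world shift -> tool dx,dy in scaled units"
    y=telemetry.get_obs()["eef_rot"][2] if yaw is None else yaw
    return np.round([10*(dx*np.cos(y)+dy*np.sin(y)),10*(dx*np.sin(y)-dy*np.cos(y))],3)
E
python3 - <<'E'
from h import *
p=wshot();print(p["T"],p["fx"],p["cx"],p["cy"],telemetry.get_obs()["qpos"])
for t,h in(("flat_center",.018),("cell_mouth",.03),("ring_grip",.03)):
    for r in viewer.recognise(t,p)[:3]:
        b=r["rect"];u,v=(b[0]+b[2])/2,(b[1]+b[3])/2
        print(t,round(r["score"],2),np.round(b),np.round(wplane(p,u,v,h),4))
save("w1",np.hstack([cv2.resize(p["img"],(512,384)),rect(p,.5,.16,.26,.02,384)])[:, :, :],0.89)
E
```

```text
[[ 0.88159983  0.45335224  0.13135255  0.43204037]
 [ 0.47199554 -0.84594534 -0.2481868   0.23966173]
 [-0.00139897  0.28079926 -0.9597655   0.38452483]
 [ 0.          0.          0.          1.        ]] 297.3186396354542 253.24737189610875 192.16033762646694 [ 2.70757773e-01  1.85895701e-01  1.66503630e+00  1.12319046e-04
  1.29248152e+00 -2.20997450e-01]
flat_center 0.79 [214. 150. 243. 181.] [0.438  0.1607 0.018 ]
flat_center 0.75 [277.  95. 309. 121.] [0.4744 0.2618 0.018 ]
flat_center 0.28 [179. 201. 229. 246.] [0.4442 0.0753 0.018 ]
cell_mouth 0.86 [292. 185. 349. 246.] [0.5724 0.1617 0.03  ]
ring_grip 0.8 [177. 198. 229. 249.] [0.4433 0.0798 0.03  ]
```

View pics/w1.png

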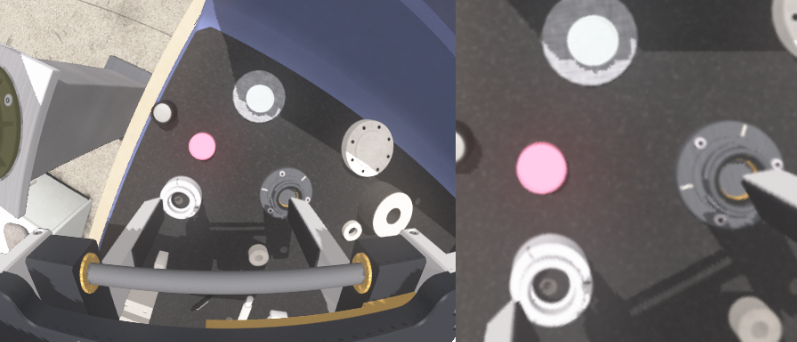

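The wrist view shows the glass on its pad at top centre (260,98), pink disc (202,146), ring (180,198), and cell (287,192) with white gap lines. I'm moving above the glass.

>>> {"op": "step_arm", "data": {"plan": [{"dx":0.2,"dy":0.115,"dz":0.25,"rx":0,"ry":0,"rz":0,"claw":0.3},{"dx":0.2,"dy":0.115,"dz":0.25,"rx":0,"ry":0,"rz":0,"claw":0.3},{"dx":0.2,"dy":0.115,"dz":0.25,"rx":0,"ry":0,"rz":0,"claw":0.3},{"dx":0.2,"dy":0.115,"dz":0.25,"rx":0,"ry":0,"rz":0,"claw":0.3},{"dx":0,"dy":0,"dz":0.3,"rx":0,"ry":0,"rz":0,"claw":0.3},{"dx":0,"dy":0,"dz":0,"rx":0,"ry":0,"rz":0,"claw":0.3}]}}

```text
time_s: 3.6
ee_pos: [0.4685, 0.2598, 0.0899]
eef_rot: [-3.136, -0.0, 2.064]
force: [0.6, -0.6, 0.7]
grip_width: 0.066
grip_force: 0.0
```

```bash
cat >> h.py <<'E'
def blob(p,x0,y0,h,size,f,n=600):
    "circle round largest mask blob in orthophoto; f(hsv float)->mask"
    im=rect(p,x0,y0,size,h,n);m=f(cv2.cvtColor(im,cv2.COLOR_RGB2HSV).astype(int)).astype(np.uint8)
    c=max(cv2.findContours(m,0,1)[0],key=cv2.contourArea);(u,v),w,a=cv2.fitEllipse(cv2.convexHull(c))
    s=size/n
    return np.round([x0+(u*s-size/2),y0-(v*s-size/2),w[0]*s,w[1]*s],4),im
E
python3 - <<'E'
from h import *
o=telemetry.get_obs();print(o["ee_pos"],o["grip_width"],o["force"])
p=wshot()
for V in(190,210,225):
  r,im=blob(p,.474,.26,.018,.09,lambda q:(q[...,2]>V)&(q[...,1]<40));print(r)
print(np.array(p["z_map"]).shape, [ (r["score"],r["rect"]) for r in viewer.recognise("flat_center",p)[:2]])
save("w2",np.hstack([cv2.resize(p["img"],(512,384)),cv2.resize(im,(384,384))]),.89)
E
```

```text
[0.46853551 0.25980242 0.08988496] 0.06603567465770957 [ 0.61549474 -0.55656256  0.70259635]
[0.4724 0.2562 0.0495 0.069 ]
[0.4726 0.256  0.049  0.0685]
[0.4701 0.2557 0.0488 0.0641]
(384, 512) [(0.72, [238.9, 184.4, 284.2, 228.8]), (0.57, [160.2, 261.2, 196.7, 281.6])]
```

View pics/w2.png

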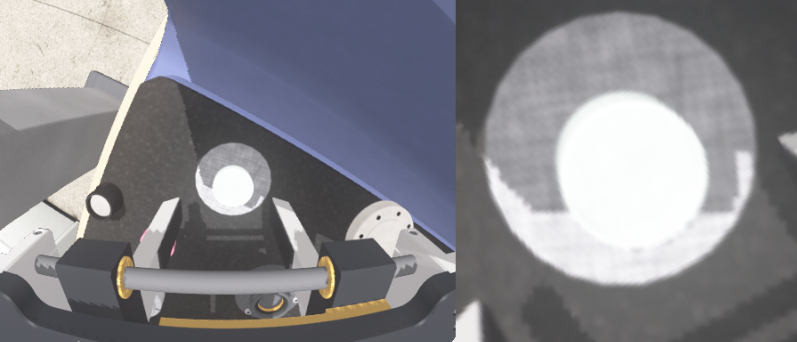

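Run:
```python
from h import *
p=wshot()
for h in(.018,.004):
  im=rect(p,.474,.26,.09,h,900);g=cv2.GaussianBlur(cv2.cvtColor(im,cv2.COLOR_RGB2GRAY),(0,0),4)
  lo,hi=(180,205) if h>.01 else(350,400)
  c=cv2.HoughCircles(g,cv2.HOUGH_GRADIENT_ALT,1,10,param1=80,param2=.5,minRadius=lo,maxRadius=hi)
  if c is None:print(None);continue
  for u,v,r in c[0][:3]:
    X=np.array([.474+u/1e4-.045,.26-v/1e4+.045]);print(h,X,r/1e4,move(*(X-telemetry.get_obs()["ee_pos"][:2])))
```

```text
None
None
```

Run:
```python
from h import *
p=wshot()
for V in(235,240,245,250):
  r,im=blob(p,.475,.26,.018,.055,lambda q:(q[...,2]>V));print(V,r,move(*(r[:2]-telemetry.get_obs()["ee_pos"][:2])))
print(im[300,300],im[300,60:120:6,2])
```

```text
235 [0.4726 0.2546 0.0485 0.0575] [-0.052 -0.016]
240 [0.4762 0.2542 0.0457 0.0508] [-0.073  0.014]
245 [0.4749 0.2588 0.0381 0.0426] [-0.026  0.024]
250 [0.4751 0.2593 0.0379 0.0391] [-0.022  0.028]
[251 253 253] [154 155 157 166 192 226 252 254 254 253]
```

>>> {"op": "step_arm", "data": {"plan": [{"dx":-0.022,"dy":0.028,"dz":0.1,"rx":0,"ry":0,"rz":0,"claw":0.3},{"dx":0,"dy":0,"dz":0.1,"rx":0,"ry":0,"rz":0,"claw":0.3},{"dx":0,"dy":0,"dz":0.1,"rx":0,"ry":0,"rz":0,"claw":0.3},{"dx":0,"dy":0,"dz":0,"rx":0,"ry":0,"rz":0,"claw":0.3},{"dx":0,"dy":0,"dz":0,"rx":0,"ry":0,"rz":0,"claw":0.3},{"dx":0,"dy":0,"dz":0,"rx":0,"ry":0,"rz":0,"claw":0.3}]}}

```text
time_s: 4.4
ee_pos: [0.4747, 0.2593, 0.0627]
eef_rot: [3.141, 0.0, 2.062]
force: [-0.1, -0.0, -0.7]
grip_width: 0.0661
grip_force: 0.0
```

Run:
```python
from h import *
p=wshot();o=telemetry.get_obs();print(o["ee_pos"],o["eef_rot"])
r,im=blob(p,.475,.26,.018,.055,lambda q:(q[...,2]>250));print(r,move(*(r[:2]-o["ee_pos"][:2])))
```

```text
[0.47469773 0.25930971 0.06277372] [3.14105454e+00 3.54910979e-05 2.06188425e+00]
[0.475  0.2593 0.038  0.0395] [-0.002  0.003]
```

>>> {"op": "step_arm", "data": {"grip_force": 12, "plan": [{"dx":0,"dy":0,"dz":0.12,"rx":0,"ry":0,"rz":0,"claw":0.3},{"dx":0,"dy":0,"dz":0.12,"rx":0,"ry":0,"rz":0,"claw":0.3},{"dx":0,"dy":0,"dz":0.097,"rx":0,"ry":0,"rz":0,"claw":0.3},{"dx":0,"dy":0,"dz":0,"rx":0,"ry":0,"rz":0,"claw":0.3},{"dx":0,"dy":0,"dz":0,"rx":0,"ry":0,"rz":0,"claw":0.5},{"dx":0,"dy":0,"dz":0,"rx":0,"ry":0,"rz":0,"claw":0.7},{"dx":0,"dy":0,"dz":0,"rx":0,"ry":0,"rz":0,"claw":0.7},{"dx":0,"dy":0,"dz":0,"rx":0,"ry":0,"rz":0,"claw":0.7},{"dx":0,"dy":0,"dz":0,"rx":0,"ry":0,"rz":0,"claw":0.7}]}}

```text
time_s: 5.35
ee_pos: [0.4747, 0.2593, 0.0291]
eef_rot: [3.141, 0.0, 2.062]
force: [-0.5, -0.3, 2.3]
grip_width: 0.0373
grip_force: 12.0
```

>>> {"op": "step_arm", "data": {"plan": [{"dx":0,"dy":0,"dz":-0.05,"rx":0,"ry":0,"rz":0,"claw":0.7},{"dx":0,"dy":0,"dz":-0.2,"rx":0,"ry":0,"rz":0,"claw":0.7},{"dx":0,"dy":0,"dz":-0.3,"rx":0,"ry":0,"rz":0,"claw":0.7},{"dx":-0.1,"dy":0.03,"dz":-0.3,"rx":0,"ry":0,"rz":0,"claw":0.7},{"dx":-0.3,"dy":0.07,"dz":-0.15,"rx":0,"ry":0,"rz":0,"claw":0.7},{"dx":-0.4,"dy":0.09,"dz":0,"rx":0,"ry":0,"rz":0,"claw":0.7},{"dx":-0.4,"dy":0.09,"dz":0,"rx":0,"ry":0,"rz":0,"claw":0.7},{"dx":-0.4,"dy":0.09,"dz":0,"rx":0,"ry":0,"rz":0,"claw":0.7},{"dx":-0.3,"dy":0.07,"dz":0,"rx":0,"ry":0,"rz":0,"claw":0.7},{"dx":-0.1,"dy":0,"dz":0,"rx":0,"ry":0,"rz":0,"claw":0.7}]}}

```text
time_s: 6.35
ee_pos: [0.6089, 0.1013, 0.1288]
eef_rot: [3.142, 0.0, 2.059]
force: [0.6, 0.1, -0.8]
grip_width: 0.0374
grip_force: 12.0
```

>>> {"op": "step_arm", "data": {"plan": [{"dx":0,"dy":0,"dz":0,"rx":0,"ry":0,"rz":0,"claw":0.7},{"dx":0,"dy":0,"dz":0,"rx":0,"ry":0,"rz":0,"claw":0.7}]}}

```text
time_s: 6.55
ee_pos: [0.607, 0.1044, 0.1288]
eef_rot: [-3.141, -0.0, 2.062]
force: [0.5, 0.6, -0.8]
grip_width: 0.0375
grip_force: 12.0
```

Run:
```python
from h import *
p=wshot();o=telemetry.get_obs();print(o["ee_pos"],o["eef_rot"],o["grip_width"],o["grip_force"])
for r in viewer.recognise("cell_mouth",p)[:3]:
    b=r["rect"];print(r["score"],b,wplane(p,(b[0]+b[2])/2,(b[1]+b[3])/2,.01))
im=rect(p,.58,.158,.1,.031,384)
g=o["ee_pos"]
save("w3",np.hstack([cv2.resize(p["img"],(512,384)),im]),.89)
```

```text
[0.60694669 0.10467503 0.12888475] [-3.14143824e+00 -2.55353223e-04  2.06282856e+00] 0.03741130475668025 11.999854445457458
0.69 [345.5, 23.0, 433.5, 107.6] [0.66470877 0.28357269 0.01      ]
0.63 [215.8, 92.8, 298.8, 179.2] [0.5843236  0.15379772 0.01      ]
```

View pics/w3.png

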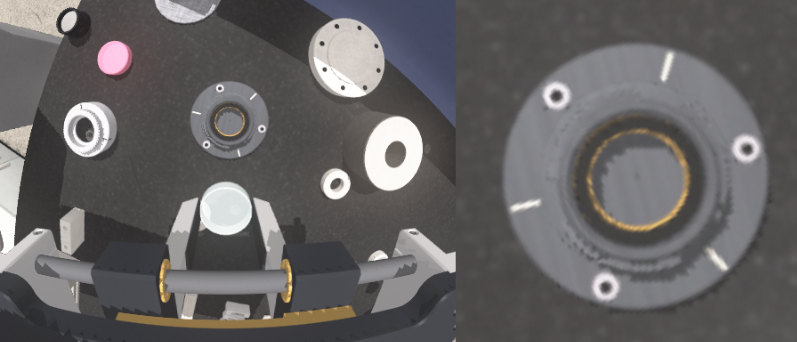

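The wrist view shows the cell at (230,122) with its brass ring and three white lines, and the glass in the jaws at (225,208), level. I'm fitting circles to both.

```bash
cat >> h.py <<'E'
from scipy.optimize import minimize
def circ(p,x0,y0,h,rad,sign=0,arc=None,free=False):
    "integro-differential circle fit in orthophoto (mm px*0.1)"
    n=int((2*rad+.02)*1e4);im=cv2.GaussianBlur(cv2.cvtColor(rect(p,x0,y0,n/1e4,h,n),cv2.COLOR_RGB2GRAY).astype(np.float32),(0,0),4)
    t=np.linspace(0,2*np.pi,360) if arc is None else np.linspace(*np.radians(arc),240)
    def s(c,r):
        u=(n/2+c[0]+r*np.cos(t)).astype(np.float32);v=(n/2-c[1]-r*np.sin(t)).astype(np.float32)
        return cv2.remap(im,u[None],v[None],1)[0]
    def f(c):
        r=rad*1e4+(c[2] if free else 0);d=np.clip(s(c,r+6)-s(c,r-6),-40,40)
        return -(np.mean(np.abs(d)) if sign==0 else sign*np.mean(d))
    best=min((minimize(f,[a,b]+([0] if free else []),method="Nelder-Mead",options=dict(initial_simplex=np.array([[a,b]+[0]*free,[a+15,b]+[0]*free,[a,b+15]+[0]*free]+([[a,b,10]] if free else [])))) for a in(-40,-20,0,20,40) for b in(-40,-20,0,20,40)),key=lambda r:r.fun)
    c=best.x;return np.round([x0+c[0]/1e4,y0+c[1]/1e4,best.fun,c[2]/1e4 if free else 0],4)
E
python3 - <<'E'
from h import *
p=wshot();o=telemetry.get_obs();e=o["ee_pos"]
b=circ(p,.5833,.155,.010,.042,free=True);print("base",b)
print("mouth outer bevel",circ(p,b[0],b[1],.029,.024,free=True))
print("inner",circ(p,b[0],b[1],.031,.0218,free=True), circ(p,b[0],b[1],.025,.0165,free=True))
y=e[:2]
g=circ(p,e[0],e[1],e[2]-.011,.019,free=True);print("glass",g,"rel",g[:2]-e[:2])
g=circ(p,e[0],e[1],e[2]-.011,.019,arc=(80,300),free=True);print("glass",g,"rel",g[:2]-e[:2])
im=rect(p,e[0],e[1],.06,e[2]-.011,500);save("w4",im)
# gap marks
im=cv2.cvtColor(rect(p,b[0],b[1],.1,.010,1000),cv2.COLOR_RGB2GRAY)
t=np.arange(0,360,.5);R=np.arange(300,400,2)
pol=im[(500-R[None]*np.sin(np.radians(t))[:,None]).astype(int),(500+R[None]*np.cos(np.radians(t))[:,None]).astype(int)].mean(1)
m=pol>np.median(pol)+30;print(t[m],pol[m].astype(int))
E
```

```text
base [ 5.83800e-01  1.54800e-01 -3.08821e+01 -2.00000e-04]
mouth outer bevel [ 5.86300e-01  1.55200e-01 -2.03465e+01 -6.40000e-03]
inner [ 5.83100e-01  1.55800e-01 -2.36077e+01 -1.60000e-03] [ 5.83800e-01  1.54700e-01 -3.68232e+01 -1.10000e-03]
glass [ 6.06300e-01  1.06300e-01 -3.64986e+01  1.30000e-03] rel [-0.00079033  0.0015726 ]
glass [ 6.06900e-01  1.06300e-01 -3.98314e+01  1.70000e-03] rel [-0.00019033  0.0015726 ]
[  8.5   9.    9.5  10.   10.5  11.   11.5  12.   15.   15.5  16.   16.5
  17.   17.5  18.   18.5  19.   19.5  20.   72.5  73.   73.5  74.   74.5
  75.   75.5  76.  128.5 129.  129.5 130.  130.5 131.  131.5 132.  132.5
 133.  136.  136.5 137.  137.5 138.  138.5 139.  139.5 140.  140.5 193.5
 194.  194.5 195.  195.5 196.  196.5 249.5 250.  250.5 251.  251.5 252.
 252.5 253.  253.5 257.  257.5 258.  258.5 259.  259.5 260.  260.5 313.5
 314.  314.5 315.  315.5] [168 178 186 188 185 181 172 163 161 171 182 190 196 199 197 191 184 175
 163 179 204 220 224 221 209 190 165 171 184 195 201 204 204 197 186 175
 167 166 174 183 193 202 203 197 188 177 166 182 207 224 228 217 196 170
 169 180 189 194 195 191 182 171 161 162 168 174 178 180 178 173 166 174
 185 190 186 174]
```

View pics/w4.png

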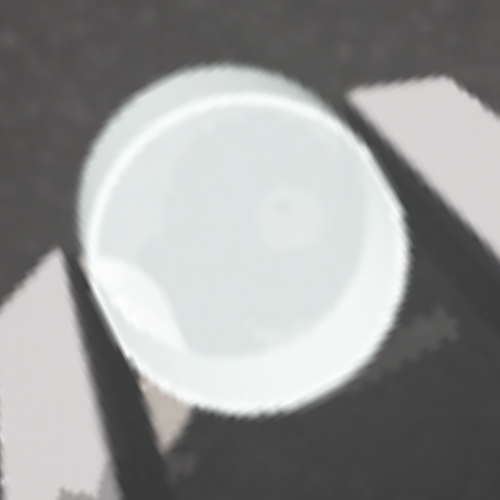

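Glass in the hand: top circle centre at (249,254) of the 500-px crop, so within 0.5 mm of the tool axis and level. I'm moving over the cell, with the glass bottom about 9 mm above the rim.

>>> {"op": "step_arm", "data": {"plan": [{"dx":0.155,"dy":0.035,"dz":0,"rx":0,"ry":0,"rz":0,"claw":0.7},{"dx":0.2,"dy":0,"dz":0,"rx":0,"ry":0,"rz":0,"claw":0.7},{"dx":0.2,"dy":0,"dz":0.14,"rx":0,"ry":0,"rz":0,"claw":0.7},{"dx":0,"dy":0,"dz":0.25,"rx":0,"ry":0,"rz":0,"claw":0.7},{"dx":0,"dy":0,"dz":0.25,"rx":0,"ry":0,"rz":0,"claw":0.7},{"dx":0,"dy":0,"dz":0,"rx":0,"ry":0,"rz":0,"claw":0.7},{"dx":0,"dy":0,"dz":0,"rx":0,"ry":0,"rz":0,"claw":0.7},{"dx":0,"dy":0,"dz":0,"rx":0,"ry":0,"rz":0,"claw":0.7},{"dx":0,"dy":0,"dz":0,"rx":0,"ry":0,"rz":0,"claw":0.7}]}}

```text
time_s: 7.6
ee_pos: [0.5851, 0.1544, 0.0661]
eef_rot: [3.14, 0.001, 2.062]
force: [-0.1, 0.3, 0.2]
grip_width: 0.0372
grip_force: 12.0
```

Run:
```python
from h import *
p=wshot();o=telemetry.get_obs();e=o["ee_pos"];print(e,o["eef_rot"],o["force"],o["moment"],o["grip_width"])
print("base",circ(p,e[0],e[1],.010,.042,free=True),circ(p,e[0],e[1],.010,.042,arc=(20,210),free=True))
g=circ(p,e[0],e[1],e[2]-.011,.019,arc=(150,340));print("glass rel",g[:2]-e[:2],g)
save("w5",np.hstack([rect(p,e[0],e[1],.1,.010,390),rect(p,e[0],e[1],.05,e[2]-.011,390)]))
```

```text
[0.58498769 0.154343   0.06589239] [3.14001165e+00 4.77244844e-04 2.06179066e+00] [ 0.61115366  0.63135651 -0.21377623] [-0.05056609  0.04468789 -0.04754527] 0.03752562866232725
base [  0.5838   0.1547 -21.7497  -0.    ] [ 5.83700e-01  1.54800e-01 -2.96237e+01 -1.00000e-04]
glass rel [-0.00078769 -0.000743  ] [  0.5842   0.1536 -38.7404   0.    ]
```

View pics/w5.png

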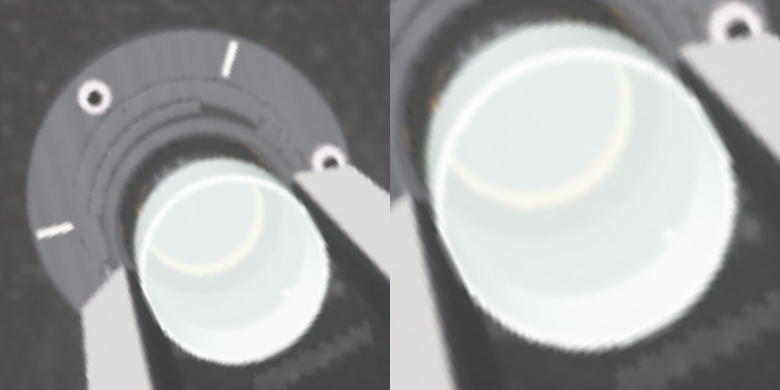

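>>> {"op": "step_arm", "data": {"plan": [{"dx":0.015,"dy":-0.006,"dz":0,"rx":0,"ry":0,"rz":0,"claw":0.7},{"dx":0,"dy":0,"dz":0.03,"rx":0,"ry":0,"rz":0,"claw":0.7},{"dx":0,"dy":0,"dz":0.03,"rx":0,"ry":0,"rz":0,"claw":0.7},{"dx":0,"dy":0,"dz":0.02,"rx":0,"ry":0,"rz":0,"claw":0.7},{"dx":0,"dy":0,"dz":0.01,"rx":0,"ry":0,"rz":0,"claw":0.7},{"dx":0,"dy":0,"dz":0,"rx":0,"ry":0,"rz":0,"claw":0.7},{"dx":0,"dy":0,"dz":0,"rx":0,"ry":0,"rz":0,"claw":0.7}]}}

```text
time_s: 8.35
ee_pos: [0.5834, 0.1552, 0.0558]
eef_rot: [3.142, 0.0, 2.062]
force: [-0.3, -0.7, -0.0]
grip_width: 0.0374
grip_force: 12.0
```

>>> {"op": "step_arm", "data": {"plan": [{"dx":0,"dy":0,"dz":0.008,"rx":0,"ry":0,"rz":0,"claw":0.7},{"dx":0,"dy":0,"dz":0.008,"rx":0,"ry":0,"rz":0,"claw":0.7},{"dx":0,"dy":0,"dz":0.008,"rx":0,"ry":0,"rz":0,"claw":0.7},{"dx":0,"dy":0,"dz":0,"rx":0,"ry":0,"rz":0,"claw":0.7},{"dx":0,"dy":0,"dz":0,"rx":0,"ry":0,"rz":0,"claw":0.7}]}}

```text
time_s: 8.85
ee_pos: [0.5833, 0.1552, 0.0533]
eef_rot: [-3.142, 0.0, 2.062]
force: [-0.0, 0.6, -0.4]
grip_width: 0.0376
grip_force: 12.0
```

Now 2.5 mm below the rim with no force, past the bevel.

>>> {"op": "step_arm", "data": {"plan": [{"dx":0,"dy":0,"dz":0.008,"rx":0,"ry":0,"rz":0,"claw":0.7},{"dx":0,"dy":0,"dz":0.006,"rx":0,"ry":0,"rz":0,"claw":0.7},{"dx":0,"dy":0,"dz":0.004,"rx":0,"ry":0,"rz":0,"claw":0.7},{"dx":0,"dy":0,"dz":0,"rx":0,"ry":0,"rz":0,"claw":0.7},{"dx":0,"dy":0,"dz":0,"rx":0,"ry":0,"rz":0,"claw":0.7}]}}

```text
time_s: 9.35
ee_pos: [0.5833, 0.1552, 0.0515]
eef_rot: [3.142, 0.0, 2.062]
force: [0.9, 0.1, -0.5]
grip_width: 0.0373
grip_force: 12.0
```

>>> {"op": "step_arm", "data": {"plan": [{"dx":0,"dy":0,"dz":0.004,"rx":0,"ry":0,"rz":0,"claw":0.7},{"dx":0,"dy":0,"dz":0.003,"rx":0,"ry":0,"rz":0,"claw":0.7},{"dx":0,"dy":0,"dz":0,"rx":0,"ry":0,"rz":0,"claw":0.7},{"dx":0,"dy":0,"dz":0,"rx":0,"ry":0,"rz":0,"claw":0.7}]}}

```text
time_s: 9.75
ee_pos: [0.5833, 0.1552, 0.0509]
eef_rot: [3.142, 0.0, 2.062]
force: [0.9, 0.1, 0.0]
grip_width: 0.0375
grip_force: 12.0
```

>>> {"op": "step_arm", "data": {"plan": [{"dx":0,"dy":0,"dz":0.003,"rx":0,"ry":0,"rz":0,"claw":0.7},{"dx":0,"dy":0,"dz":0.003,"rx":0,"ry":0,"rz":0,"claw":0.7},{"dx":0,"dy":0,"dz":0,"rx":0,"ry":0,"rz":0,"claw":0.7},{"dx":0,"dy":0,"dz":0,"rx":0,"ry":0,"rz":0,"claw":0.7}]}}

```text
time_s: 10.15
ee_pos: [0.5833, 0.1552, 0.0502]
eef_rot: [3.142, -0.0, 2.062]
force: [1.5, -0.8, -0.1]
grip_width: 0.0377
grip_force: 12.0
```

>>> {"op": "step_arm", "data": {"plan": [{"dx":0,"dy":0,"dz":0.002,"rx":0,"ry":0,"rz":0,"claw":0.7},{"dx":0,"dy":0,"dz":0.002,"rx":0,"ry":0,"rz":0,"claw":0.7},{"dx":0,"dy":0,"dz":0,"rx":0,"ry":0,"rz":0,"claw":0.7},{"dx":0,"dy":0,"dz":0,"rx":0,"ry":0,"rz":0,"claw":0.7}]}}

```text
time_s: 10.55
ee_pos: [0.5833, 0.1552, 0.0499]
eef_rot: [3.142, 0.0, 2.062]
force: [1.0, -0.4, 0.0]
grip_width: 0.0377
grip_force: 12.0
```

>>> {"op": "step_arm", "data": {"plan": [{"dx":0,"dy":0,"dz":0.002,"rx":0,"ry":0,"rz":0,"claw":0.7},{"dx":0,"dy":0,"dz":0.002,"rx":0,"ry":0,"rz":0,"claw":0.7},{"dx":0,"dy":0,"dz":0,"rx":0,"ry":0,"rz":0,"claw":0.7},{"dx":0,"dy":0,"dz":0,"rx":0,"ry":0,"rz":0,"claw":0.7}]}}

```text
time_s: 10.95
ee_pos: [0.5834, 0.1553, 0.0496]
eef_rot: [3.141, 0.0, 2.062]
force: [-0.1, 0.2, 1.5]
grip_width: 0.0371
grip_force: 12.0
```

>>> {"op": "step_arm", "data": {"plan": [{"dx":0,"dy":0,"dz":0.002,"rx":0,"ry":0,"rz":0,"claw":0.7},{"dx":0,"dy":0,"dz":0,"rx":0,"ry":0,"rz":0,"claw":0.7},{"dx":0,"dy":0,"dz":0,"rx":0,"ry":0,"rz":0,"claw":0.7}]}}

```text
time_s: 11.25
ee_pos: [0.5834, 0.1553, 0.0495]
eef_rot: [3.141, 0.0, 2.062]
force: [-1.7, 0.3, 5.4]
grip_width: 0.0374
grip_force: 12.0
```

Contact at 5.4 N about where the seat should be (glass ≈7.6 mm proud). Releasing gently and raising.

>>> {"op": "step_arm", "data": {"plan": [{"dx":0,"dy":0,"dz":-0.002,"rx":0,"ry":0,"rz":0,"claw":0.55},{"dx":0,"dy":0,"dz":0,"rx":0,"ry":0,"rz":0,"claw":0.45},{"dx":0,"dy":0,"dz":0,"rx":0,"ry":0,"rz":0,"claw":0.35},{"dx":0,"dy":0,"dz":0,"rx":0,"ry":0,"rz":0,"claw":0.3},{"dx":0,"dy":0,"dz":-0.1,"rx":0,"ry":0,"rz":0,"claw":0.3},{"dx":0,"dy":0,"dz":-0.25,"rx":0,"ry":0,"rz":0,"claw":0.3},{"dx":-0.1,"dy":-0.26,"dz":-0.25,"rx":0,"ry":0,"rz":0,"claw":0.3},{"dx":-0.17,"dy":-0.45,"dz":-0.25,"rx":0,"ry":0,"rz":0,"claw":0.3},{"dx":-0.17,"dy":-0.45,"dz":0,"rx":0,"ry":0,"rz":0,"claw":0.3},{"dx":-0.17,"dy":-0.45,"dz":0,"rx":0,"ry":0,"rz":0,"claw":0.3}]}}

```text
time_s: 12.25
ee_pos: [0.4715, 0.0273, 0.1337]
eef_rot: [3.14, 0.001, 2.062]
force: [0.3, -0.6, -0.0]
grip_width: 0.0657
grip_force: 0.0
```

>>> {"op": "step_arm", "data": {"plan": [{"dx":0,"dy":0,"dz":0,"rx":0,"ry":0,"rz":0,"claw":0.2},{"dx":0,"dy":0,"dz":0,"rx":0,"ry":0,"rz":0,"claw":0.2}]}}

```text
time_s: 12.45
ee_pos: [0.4728, 0.0279, 0.1336]
eef_rot: [3.14, 0.001, 2.06]
force: [-0.0, 0.3, -0.4]
grip_width: 0.0749
grip_force: 0.0
```

Run:
```python
from h import *
p=wshot();o=telemetry.get_obs();e=o["ee_pos"];print(e,o["eef_rot"])
for r in viewer.recognise("ring_grip",p)[:2]:
    b=r["rect"];print(r["score"],b,wplane(p,(b[0]+b[2])/2,(b[1]+b[3])/2,.02))
save("w6",np.hstack([cv2.resize(rect(p,.441,.078,.08,.023,390),(390,390)),rect(p,.5838,.1548,.1,.038,390)]))
```

```text
[0.47324234 0.0284471  0.1333444 ] [3.14019495e+00 6.20424555e-04 2.06135279e+00]
0.89 [215.4, 103.2, 283.2, 168.8] [0.44365647 0.0742714  0.02      ]
```

View pics/w6.png

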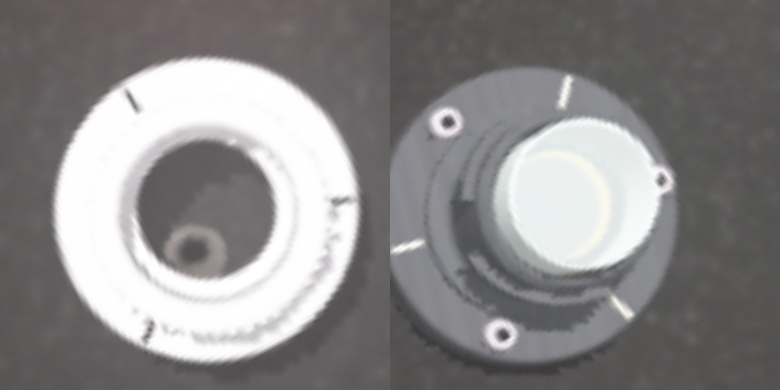

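Left: the ring's dark marks at (132,99), (341,201), (148,331) about centre (205,209). Right: the glass sits centred in the cell. I'm refining the ring fit.

Run:
```python
from h import *
p=wshot();o=telemetry.get_obs();e=o["ee_pos"];print(e,o["eef_rot"],o["qpos"][5])
b=circ(p,.4432,.075,.023,.031,free=True);print(b,circ(p,.4432,.075,0.0,.031,arc=(-100,20),free=True))
im=cv2.cvtColor(rect(p,b[0],b[1],.08,.023,800),cv2.COLOR_RGB2GRAY)
t=np.arange(0,360,.5);R=np.arange(262,300,2)
pol=im[(400-R[None]*np.sin(np.radians(t))[:,None]).astype(int),(400+R[None]*np.cos(np.radians(t))[:,None]).astype(int)].mean(1)
m=pol<np.median(pol)-45;print(np.c_[t[m],pol[m].astype(int)].tolist())
print(move(*(b[:2]-e[:2])))
```

```text
[0.47331098 0.02896674 0.13275587] [3.14105427e+00 2.16458893e-04 2.06263838e+00] -0.5080562803001505
[ 4.429e-01  7.530e-02 -4.000e+01  4.000e-04] [ 4.458e-01  7.220e-02 -4.000e+01  1.500e-03]
[[1.0, 200.0], [1.5, 178.0], [2.0, 156.0], [2.5, 145.0], [3.0, 146.0], [3.5, 163.0], [4.0, 190.0], [123.5, 179.0], [124.0, 153.0], [124.5, 150.0], [125.0, 177.0], [125.5, 205.0], [244.0, 201.0], [244.5, 173.0], [245.0, 149.0], [245.5, 134.0], [246.0, 137.0], [246.5, 154.0], [247.0, 183.0]]
[ 0.552 -0.049]
```

>>> {"op": "step_arm", "data": {"plan": [{"dx":0.18,"dy":-0.016,"dz":0,"rx":0,"ry":0,"rz":0,"claw":0.2},{"dx":0.18,"dy":-0.016,"dz":0.13,"rx":0,"ry":0,"rz":0,"claw":0.2},{"dx":0.187,"dy":-0.016,"dz":0.2,"rx":0,"ry":0,"rz":0,"claw":0.2},{"dx":0,"dy":0,"dz":0.3,"rx":0,"ry":0,"rz":0,"claw":0.2},{"dx":0,"dy":0,"dz":0,"rx":0,"ry":0,"rz":0,"claw":0.2},{"dx":0,"dy":0,"dz":0,"rx":0,"ry":0,"rz":0,"claw":0.2},{"dx":0,"dy":0,"dz":0,"rx":0,"ry":0,"rz":0,"claw":0.2},{"dx":0,"dy":0,"dz":0,"rx":0,"ry":0,"rz":0,"claw":0.2}]}}

```text
time_s: 13.4
ee_pos: [0.4433, 0.0743, 0.0706]
eef_rot: [3.14, 0.001, 2.062]
force: [-0.1, -0.5, 0.3]
grip_width: 0.075
grip_force: 0.0
```

Run:
```python
from h import *
p=wshot();o=telemetry.get_obs();e=o["ee_pos"];print(e,o["eef_rot"])
b=circ(p,.4432,.075,.023,.031,arc=(20,210),free=True);print(b,circ(p,.4432,.075,.034,.024-.0005,arc=(20,210)),circ(p,.4432,.075,0,.031,arc=(20,210)))
print(move(*(b[:2]-e[:2])))
```

```text
[0.44316819 0.07421307 0.07043529] [3.14012040e+00 6.54317428e-04 2.06154277e+00]
[ 4.41000e-01  7.89000e-02 -3.96261e+01 -9.00000e-04] [  0.4325   0.0718 -23.2086   0.    ] [  0.4429   0.0751 -35.7903   0.    ]
[0.052 0.003]
```

>>> {"op": "step_arm", "data": {"grip_force": 20, "plan": [{"dx":0.006,"dy":0.003,"dz":0.1,"rx":0,"ry":0,"rz":0,"claw":0.2},{"dx":0,"dy":0,"dz":0.1,"rx":0,"ry":0,"rz":0,"claw":0.2},{"dx":0,"dy":0,"dz":0.08,"rx":0,"ry":0,"rz":0,"claw":0.2},{"dx":0,"dy":0,"dz":0,"rx":0,"ry":0,"rz":0,"claw":0.2},{"dx":0,"dy":0,"dz":0,"rx":0,"ry":0,"rz":0,"claw":0.35},{"dx":0,"dy":0,"dz":0,"rx":0,"ry":0,"rz":0,"claw":0.5},{"dx":0,"dy":0,"dz":0,"rx":0,"ry":0,"rz":0,"claw":0.7},{"dx":0,"dy":0,"dz":0,"rx":0,"ry":0,"rz":0,"claw":0.7},{"dx":0,"dy":0,"dz":0,"rx":0,"ry":0,"rz":0,"claw":0.7},{"dx":0,"dy":0,"dz":0,"rx":0,"ry":0,"rz":0,"claw":0.7}]}}

```text
time_s: 14.45
ee_pos: [0.4427, 0.075, 0.0417]
eef_rot: [3.141, 0.0, 2.062]
force: [0.0, 0.5, 2.1]
grip_width: 0.047
grip_force: 20.0
```

>>> {"op": "step_arm", "data": {"grip_force": 45, "plan": [{"dx":0,"dy":0,"dz":0,"rx":0,"ry":0,"rz":0,"claw":0.7},{"dx":0,"dy":0,"dz":-0.08,"rx":0,"ry":0,"rz":0,"claw":0.7},{"dx":0,"dy":0,"dz":-0.3,"rx":0,"ry":0,"rz":0,"claw":0.7},{"dx":0,"dy":0,"dz":-0.3,"rx":0,"ry":0,"rz":0,"claw":0.7},{"dx":0.01,"dy":0.3,"dz":0,"rx":0,"ry":0,"rz":0,"claw":0.7},{"dx":0.01,"dy":0.4,"dz":0,"rx":0,"ry":0,"rz":0,"claw":0.7},{"dx":0.01,"dy":0.4,"dz":0,"rx":0,"ry":0,"rz":0,"claw":0.7},{"dx":0.01,"dy":0.3,"dz":0,"rx":0,"ry":0,"rz":0,"claw":0.7},{"dx":0,"dy":0.2,"dz":0,"rx":0,"ry":0,"rz":0,"claw":0.7},{"dx":0,"dy":0,"dz":0,"rx":0,"ry":0,"rz":0,"claw":0.7}]}}

```text
time_s: 15.45
ee_pos: [0.5827, 0.1548, 0.1092]
eef_rot: [-3.141, -0.0, 2.063]
force: [-0.4, 0.2, -2.5]
grip_width: 0.0469
grip_force: 45.0
```

>>> {"op": "step_arm", "data": {"plan": [{"dx":0,"dy":0,"dz":0,"rx":0,"ry":0,"rz":0.08,"claw":0.7},{"dx":0,"dy":0,"dz":0,"rx":0,"ry":0,"rz":0.08,"claw":0.7},{"dx":0,"dy":0,"dz":0,"rx":0,"ry":0,"rz":0.08,"claw":0.7},{"dx":0,"dy":0,"dz":0,"rx":0,"ry":0,"rz":0.08,"claw":0.7},{"dx":0,"dy":0,"dz":0,"rx":0,"ry":0,"rz":0.08,"claw":0.7},{"dx":0,"dy":0,"dz":0,"rx":0,"ry":0,"rz":0.08,"claw":0.7},{"dx":0,"dy":0,"dz":0,"rx":0,"ry":0,"rz":0.068,"claw":0.7},{"dx":0,"dy":0,"dz":0,"rx":0,"ry":0,"rz":0,"claw":0.7},{"dx":0,"dy":0,"dz":0,"rx":0,"ry":0,"rz":0,"claw":0.7},{"dx":0,"dy":0,"dz":0,"rx":0,"ry":0,"rz":0,"claw":0.7}]}}

```text
time_s: 16.45
ee_pos: [0.5815, 0.1538, 0.1096]
eef_rot: [-3.141, 0.0, 1.203]
force: [0.6, 0.3, -1.2]
grip_width: 0.047
grip_force: 45.0
```

Run:
```python
from h import *
p=wshot();o=telemetry.get_obs();e=o["ee_pos"];print(e,o["eef_rot"],o["qpos"][5],np.degrees(o["eef_rot"][2]))
hs=e[2]-.0417+.023
b=circ(p,e[0],e[1],hs,.031,free=True);print("ring",b)
save("w7",np.hstack([rect(p,e[0],e[1],.08,hs,390),cv2.resize(p["img"],(390,292),interpolation=3)[:, :] if 0 else rect(p,.5838,.1548,.14,.010,390)]))
print(move(.5835-e[0],.1552-e[1]))
```

```text
[0.58158564 0.15384627 0.10957883] [-3.14150220e+00  6.16941562e-05  1.20290782e+00] 0.5656209192973283 68.9215414835327
ring [ 5.81100e-01  1.53400e-01 -3.23061e+01 -3.00000e-04]
[0.02  0.013]
```

View pics/w7.png

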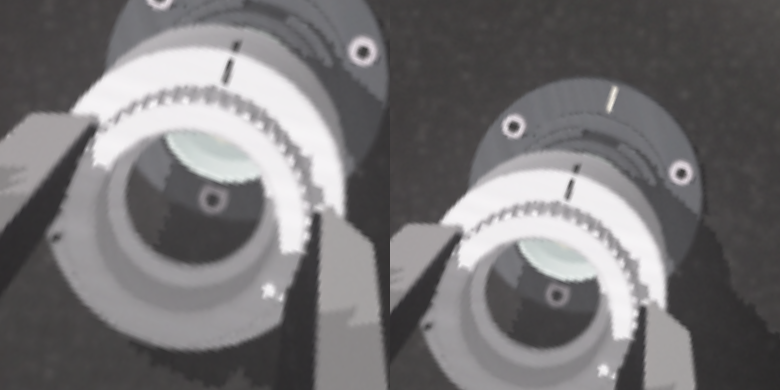

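The ring in hand shows its mark at (234,62), about 75° round its centre. That matches the cell gap line at 74.6°. Correcting by 2 mm and descending.

>>> {"op": "step_arm", "data": {"plan": [{"dx":0.021,"dy":0.016,"dz":0,"rx":0,"ry":0,"rz":0.003,"claw":0.7},{"dx":0,"dy":0,"dz":0.1,"rx":0,"ry":0,"rz":0,"claw":0.7},{"dx":0,"dy":0,"dz":0.15,"rx":0,"ry":0,"rz":0,"claw":0.7},{"dx":0,"dy":0,"dz":0.1,"rx":0,"ry":0,"rz":0,"claw":0.7},{"dx":0,"dy":0,"dz":0.04,"rx":0,"ry":0,"rz":0,"claw":0.7},{"dx":0,"dy":0,"dz":0,"rx":0,"ry":0,"rz":0,"claw":0.7},{"dx":0,"dy":0,"dz":0,"rx":0,"ry":0,"rz":0,"claw":0.7},{"dx":0,"dy":0,"dz":0,"rx":0,"ry":0,"rz":0,"claw":0.7}]}}

```text
time_s: 17.3
ee_pos: [0.5842, 0.1554, 0.071]
eef_rot: [3.141, -0.0, 1.196]
force: [0.2, 0.4, -1.5]
grip_width: 0.0471
grip_force: 45.0
```

>>> {"op": "step_arm", "data": {"plan": [{"dx":-0.002,"dy":-0.002,"dz":0.01,"rx":0,"ry":0,"rz":0,"claw":0.7},{"dx":0,"dy":0,"dz":0.01,"rx":0,"ry":0,"rz":0,"claw":0.7},{"dx":0,"dy":0,"dz":0.01,"rx":0,"ry":0,"rz":0,"claw":0.7},{"dx":0,"dy":0,"dz":0.01,"rx":0,"ry":0,"rz":0,"claw":0.7},{"dx":0,"dy":0,"dz":0,"rx":0,"ry":0,"rz":0,"claw":0.7},{"dx":0,"dy":0,"dz":0,"rx":0,"ry":0,"rz":0,"claw":0.7}]}}

```text
time_s: 17.9
ee_pos: [0.5837, 0.1552, 0.0665]
eef_rot: [-3.142, 0.0, 1.196]
force: [-0.0, -0.4, -1.7]
grip_width: 0.0468
grip_force: 45.0
```

>>> {"op": "step_arm", "data": {"plan": [{"dx":0,"dy":0,"dz":0.01,"rx":0,"ry":0,"rz":0,"claw":0.7},{"dx":0,"dy":0,"dz":0.01,"rx":0,"ry":0,"rz":0,"claw":0.7},{"dx":0,"dy":0,"dz":0.01,"rx":0,"ry":0,"rz":0,"claw":0.7},{"dx":0,"dy":0,"dz":0.01,"rx":0,"ry":0,"rz":0,"claw":0.7},{"dx":0,"dy":0,"dz":0.01,"rx":0,"ry":0,"rz":0,"claw":0.7},{"dx":0,"dy":0,"dz":0,"rx":0,"ry":0,"rz":0,"claw":0.7},{"dx":0,"dy":0,"dz":0,"rx":0,"ry":0,"rz":0,"claw":0.7}]}}

```text
time_s: 18.6
ee_pos: [0.5837, 0.1552, 0.0615]
eef_rot: [-3.142, 0.0, 1.196]
force: [0.1, -0.6, -1.1]
grip_width: 0.0473
grip_force: 45.0
```

Below ridge level with no contact, so the lugs are in the gaps. Continuing in fine steps.

>>> {"op": "step_arm", "data": {"plan": [{"dx":0,"dy":0,"dz":0.004,"rx":0,"ry":0,"rz":0,"claw":0.7},{"dx":0,"dy":0,"dz":0.003,"rx":0,"ry":0,"rz":0,"claw":0.7},{"dx":0,"dy":0,"dz":0,"rx":0,"ry":0,"rz":0,"claw":0.7},{"dx":0,"dy":0,"dz":0,"rx":0,"ry":0,"rz":0,"claw":0.7}]}}

```text
time_s: 19.0
ee_pos: [0.5837, 0.1552, 0.0608]
eef_rot: [-3.142, 0.0, 1.196]
force: [0.5, 0.3, -1.7]
grip_width: 0.0473
grip_force: 45.0
```

>>> {"op": "step_arm", "data": {"plan": [{"dx":0,"dy":0,"dz":0.003,"rx":0,"ry":0,"rz":0,"claw":0.7},{"dx":0,"dy":0,"dz":0,"rx":0,"ry":0,"rz":0,"claw":0.7},{"dx":0,"dy":0,"dz":0,"rx":0,"ry":0,"rz":0,"claw":0.7}]}}

```text
time_s: 19.3
ee_pos: [0.5837, 0.1552, 0.0605]
eef_rot: [-3.142, 0.0, 1.196]
force: [0.1, -0.6, -1.4]
grip_width: 0.0468
grip_force: 45.0
```

>>> {"op": "step_arm", "data": {"plan": [{"dx":0,"dy":0,"dz":0.003,"rx":0,"ry":0,"rz":0,"claw":0.7},{"dx":0,"dy":0,"dz":0,"rx":0,"ry":0,"rz":0,"claw":0.7},{"dx":0,"dy":0,"dz":0,"rx":0,"ry":0,"rz":0,"claw":0.7}]}}

```text
time_s: 19.6
ee_pos: [0.5838, 0.1552, 0.0603]
eef_rot: [3.142, -0.0, 1.196]
force: [-1.2, -0.2, -0.6]
grip_width: 0.047
grip_force: 45.0
```

>>> {"op": "step_arm", "data": {"plan": [{"dx":0,"dy":0,"dz":0.002,"rx":0,"ry":0,"rz":0,"claw":0.7},{"dx":0,"dy":0,"dz":0,"rx":0,"ry":0,"rz":0,"claw":0.7},{"dx":0,"dy":0,"dz":0,"rx":0,"ry":0,"rz":0,"claw":0.7}]}}

```text
time_s: 19.9
ee_pos: [0.5838, 0.1552, 0.0602]
eef_rot: [3.141, -0.0, 1.196]
force: [-1.5, -1.2, 2.1]
grip_width: 0.047
grip_force: 45.0
```

Contact at about 3.5 N, at the predicted height, so the lip is on the glass. Now turning clockwise while watching the moment.

```bash
cat > s.py <<'E'
from h import *
o=telemetry.get_obs();print(o["ee_pos"],np.round(o["eef_rot"][2],4),"F",np.round(o["force"],1),"M",np.round(o["moment"],2),"q6",round(o["qpos"][5],3),o["grip_width"])
E
python3 s.py
```

```text
[0.58378704 0.15523948 0.06019787] 1.1963 F [-1.5 -1.2  2.1] M [-0.12  0.36 -0.03] q6 0.574 0.0470179128390087
```

>>> {"op": "step_arm", "data": {"plan": [{"dx":0,"dy":0,"dz":0,"rx":0,"ry":0,"rz":0.03,"claw":0.7},{"dx":0,"dy":0,"dz":0,"rx":0,"ry":0,"rz":0.04,"claw":0.7},{"dx":0,"dy":0,"dz":0,"rx":0,"ry":0,"rz":0.04,"claw":0.7},{"dx":0,"dy":0,"dz":0,"rx":0,"ry":0,"rz":0.04,"claw":0.7},{"dx":0,"dy":0,"dz":0,"rx":0,"ry":0,"rz":0.04,"claw":0.7}]}}

```text
time_s: 20.4
ee_pos: [0.584, 0.1552, 0.0602]
eef_rot: [3.141, -0.0, 0.895]
force: [1.0, 0.3, 2.1]
grip_width: 0.047
grip_force: 45.0
```

```bash
python3 s.py
```

```text
[0.58395787 0.15522125 0.0602036 ] 0.8953 F [1.  0.3 2.1] M [-0.07  0.09  0.02] q6 0.875 0.04696381456390846
```

>>> {"op": "step_arm", "data": {"plan": [{"dx":0,"dy":0,"dz":0,"rx":0,"ry":0,"rz":0.04,"claw":0.7},{"dx":0,"dy":0,"dz":0,"rx":0,"ry":0,"rz":0.04,"claw":0.7}]}}

```text
time_s: 20.6
ee_pos: [0.584, 0.1552, 0.0602]
eef_rot: [3.141, -0.001, 0.77]
force: [0.1, -0.4, 1.1]
grip_width: 0.0468
grip_force: 45.0
```

```bash
python3 s.py
```

```text
[0.58395669 0.15521039 0.0602106 ] 0.7696 F [ 0.1 -0.4  1.1] M [-0.07  0.14  0.09] q6 1.0 0.04676721658525953
```

>>> {"op": "step_arm", "data": {"plan": [{"dx":0,"dy":0,"dz":0,"rx":0,"ry":0,"rz":0.04,"claw":0.7},{"dx":0,"dy":0,"dz":0,"rx":0,"ry":0,"rz":0.03,"claw":0.7}]}}

```text
time_s: 20.8
ee_pos: [0.584, 0.1552, 0.0602]
eef_rot: [3.141, -0.001, 0.66]
force: [0.2, -0.5, 2.0]
grip_width: 0.0469
grip_force: 45.0
```

```bash
python3 s.py
```

```text
[0.58395005 0.15520354 0.06020529] 0.6597 F [ 0.2 -0.5  2. ] M [-0.13  0.16  0.03] q6 1.11 0.04690921523140443
```

>>> {"op": "step_arm", "data": {"plan": [{"dx":0,"dy":0,"dz":0,"rx":0,"ry":0,"rz":0.04,"claw":0.7},{"dx":0,"dy":0,"dz":0,"rx":0,"ry":0,"rz":0.04,"claw":0.7}]}}

```text
time_s: 21.0
ee_pos: [0.5839, 0.1552, 0.0602]
eef_rot: [3.141, -0.001, 0.534]
force: [-0.4, 0.3, 2.4]
grip_width: 0.0468
grip_force: 45.0
```

```bash
python3 s.py
```

```text
[0.58393656 0.15519969 0.06017533] 0.5341 F [-0.4  0.3  2.4] M [-0.06  0.12  0.01] q6 1.236 0.04683789332949041
```

>>> {"op": "step_arm", "data": {"plan": [{"dx":0,"dy":0,"dz":0,"rx":0,"ry":0,"rz":0.04,"claw":0.7},{"dx":0,"dy":0,"dz":0,"rx":0,"ry":0,"rz":0.03,"claw":0.7}]}}

```text
time_s: 21.2
ee_pos: [0.584, 0.1552, 0.0602]
eef_rot: [3.141, -0.001, 0.424]
force: [-0.4, 0.0, 2.3]
grip_width: 0.0474
grip_force: 45.0
```

```bash
python3 s.py
```

```text
[0.58395575 0.15521063 0.06020921] 0.4241 F [-0.4  0.   2.3] M [-0.08  0.09 -0.02] q6 1.346 0.047366351008335625
```

>>> {"op": "step_arm", "data": {"plan": [{"dx":0,"dy":0,"dz":0,"rx":0,"ry":0,"rz":0.04,"claw":0.7},{"dx":0,"dy":0,"dz":0,"rx":0,"ry":0,"rz":0.03,"claw":0.7}]}}

```text
time_s: 21.4
ee_pos: [0.584, 0.1552, 0.0602]
eef_rot: [3.141, -0.001, 0.314]
force: [0.4, -1.0, 2.0]
grip_width: 0.0466
grip_force: 45.0
```

```bash
python3 s.py
```

```text
[0.58396518 0.15518983 0.06021156] 0.3142 F [ 0.4 -1.   2. ] M [-0.08  0.14  0.  ] q6 1.456 0.04659562086231486
```

>>> {"op": "step_arm", "data": {"plan": [{"dx":0,"dy":0,"dz":0,"rx":0,"ry":0,"rz":0.03,"claw":0.7},{"dx":0,"dy":0,"dz":0,"rx":0,"ry":0,"rz":0.03,"claw":0.7}]}}

```text
time_s: 21.6
ee_pos: [0.5839, 0.1552, 0.0602]
eef_rot: [3.141, -0.001, 0.221]
force: [-0.1, -0.3, 2.1]
grip_width: 0.0469
grip_force: 45.0
```

```bash
python3 s.py
```

```text
[0.58394657 0.1552319  0.06020279] 0.2206 F [-0.1 -0.3  2.1] M [-0.02  0.24  0.  ] q6 1.549 0.04685685308635029
```

>>> {"op": "step_arm", "data": {"plan": [{"dx":0,"dy":0,"dz":0,"rx":0,"ry":0,"rz":0.03,"claw":0.7},{"dx":0,"dy":0,"dz":0,"rx":0,"ry":0,"rz":0.03,"claw":0.7}]}}

```text
time_s: 21.8
ee_pos: [0.5838, 0.1552, 0.0601]
eef_rot: [3.142, -0.0, 0.127]
force: [0.5, 0.1, 1.5]
grip_width: 0.0469
grip_force: 45.0
```

```bash
python3 s.py
```

```text
[0.58384731 0.15522302 0.06005652] 0.1265 F [0.5 0.1 1.5] M [-0.02  0.16  0.23] q6 1.644 0.04690439657046105
```

The thread bit about 0.07 rad ago (Mz 0.23). About 0.13 rad to go, following it down.

>>> {"op": "step_arm", "data": {"plan": [{"dx":0,"dy":0,"dz":0.002,"rx":0,"ry":0,"rz":0.025,"claw":0.7},{"dx":0,"dy":0,"dz":0.002,"rx":0,"ry":0,"rz":0.025,"claw":0.7}]}}

```text
time_s: 22.0
ee_pos: [0.5839, 0.1552, 0.0598]
eef_rot: [3.141, -0.0, 0.049]
force: [-1.9, -0.1, 3.4]
grip_width: 0.047
grip_force: 45.0
```

```bash
python3 s.py
```

```text
[0.58385945 0.15522782 0.05980604] 0.0485 F [-1.9 -0.1  3.4] M [-0.12  0.4   0.37] q6 1.722 0.04696637001368194
```

>>> {"op": "step_arm", "data": {"plan": [{"dx":0,"dy":0,"dz":0.001,"rx":0,"ry":0,"rz":0.02,"claw":0.7},{"dx":0,"dy":0,"dz":0.001,"rx":0,"ry":0,"rz":0.02,"claw":0.7}]}}

```text
time_s: 22.2
ee_pos: [0.5839, 0.1552, 0.0597]
eef_rot: [3.141, -0.001, -0.014]
force: [-1.2, -0.5, 3.8]
grip_width: 0.0471
grip_force: 45.0
```

```bash
python3 s.py
```

```text
[0.58390897 0.15521396 0.05971826] -0.0138 F [-1.2 -0.5  3.8] M [-0.14  0.41  0.47] q6 1.784 0.04709030609899904
```

>>> {"op": "step_arm", "data": {"plan": [{"dx":0,"dy":0,"dz":0.001,"rx":0,"ry":0,"rz":0.02,"claw":0.7}]}}

```text
time_s: 22.3
ee_pos: [0.5839, 0.1552, 0.0596]
eef_rot: [3.141, -0.001, -0.045]
force: [-1.7, -0.9, 4.1]
grip_width: 0.047
grip_force: 45.0
```

```bash
python3 s.py
```

```text
[0.58388638 0.15517347 0.05962148] -0.0451 F [-1.7 -0.9  4.1] M [-0.12  0.38  0.51] q6 1.815 0.04695715445170673
```

Torque 0.51 N m puts it about 0.18–0.2 rad past bite, so it's snug. Releasing and backing off.

>>> {"op": "step_arm", "data": {"plan": [{"dx":0,"dy":0,"dz":0,"rx":0,"ry":0,"rz":0,"claw":0.5},{"dx":0,"dy":0,"dz":0,"rx":0,"ry":0,"rz":0,"claw":0.35},{"dx":0,"dy":0,"dz":0,"rx":0,"ry":0,"rz":0,"claw":0.25},{"dx":0,"dy":0,"dz":0,"rx":0,"ry":0,"rz":0,"claw":0.2},{"dx":0,"dy":0,"dz":-0.05,"rx":0,"ry":0,"rz":0,"claw":0.2},{"dx":0,"dy":0,"dz":-0.25,"rx":0,"ry":0,"rz":0,"claw":0.2},{"dx":0,"dy":0,"dz":-0.3,"rx":0,"ry":0,"rz":0,"claw":0.2},{"dx":0,"dy":0,"dz":-0.3,"rx":0,"ry":0,"rz":0,"claw":0.2},{"dx":-0.3,"dy":0,"dz":-0.1,"rx":0,"ry":0,"rz":0,"claw":0.2},{"dx":-0.2,"dy":0,"dz":0,"rx":0,"ry":0,"rz":0,"claw":0.2}]}}

```text
time_s: 23.3
ee_pos: [0.5334, 0.1576, 0.1613]
eef_rot: [-3.141, -0.003, -0.045]
force: [0.0, -0.2, -0.5]
grip_width: 0.0751
grip_force: 0.0
```

Run:
```python
from h import *
p=wshot();o=telemetry.get_obs();e=o["ee_pos"];print(e,o["force"])
hs=.0596-.0417+.023
b=circ(p,.5838,.1548,hs,.031,free=True);print("ring",b)
im=rect(p,.5838,.1548,.1,hs,390);save("w8",im)
im=cv2.cvtColor(rect(p,b[0],b[1],.08,hs,800),cv2.COLOR_RGB2GRAY)
t=np.arange(0,360,.5);R=np.arange(262,300,2)
pol=im[(400-R[None]*np.sin(np.radians(t))[:,None]).astype(int),(400+R[None]*np.cos(np.radians(t))[:,None]).astype(int)].mean(1)
m=pol<cv2.medianBlur(pol.astype(np.float32)[:,None],5)[:,0]-0
d=pol-np.array([np.median(np.take(pol,range(i-14,i+15),mode="wrap")) for i in range(720)])
print(t[d<-35])
```

```text
[0.53105359 0.15776774 0.16045433] [ 0.32090287  0.91677853 -0.8237439 ]
ring [ 5.80900e-01  1.54500e-01 -2.81576e+01  8.00000e-04]
[2.5 3.  3.5 4.  4.5 5. ]
```

View pics/w8.png

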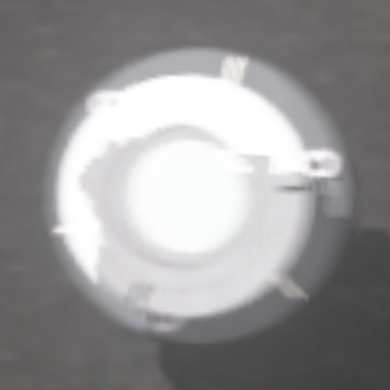

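The picture is slightly blurred by motion. It shows the ring seated level on the cell, with its mark at about 3.7°, where a no-slip turn would put it (3.8°). Handing in.

```bash
python3 -c "
from station import hand_in
print(hand_in())"
```

```text
the job is handed in; nothing more can be done
None
```

The glass is in the cell at seat depth and the retaining ring is screwed down snug, about 0.2 rad past first bite by torque and angle. The job was handed in at about 23 s on the robot's clock.

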